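# Offer up the nozzle plate to the clay extruder

## Task

The clay extruder stands mouth up for reassembly: first push the brass strainer disc down into the mouth with a steady push (no hard blow) until you feel it stop on its shoulder, fully home below the flange face. Then pick up the steel nozzle plate by its hexagonal nozzle and hold it level and still about 1 cm above the flange, nozzle up, with all four bolt holes over the four threaded holes so that each threaded hole shows whole through its plate hole and I can start the screws; at no time let the plate touch the extruder, or it will drag the greased seal ring. Finish while still holding it there, and leave the screw dish, hex key, timer and glaze jar where they are.

Things in the scene. Friction and masses are not known exactly. Their poses are not given: they have to be found in the camera images.
- extruder: fixed clay extruder barrel standing mouth up: green foot plate 140 x 110 x 12 mm, green round barrel of 80 mm diameter, aluminium flange 150 (its x) x 100 (its y) x 14 mm on top, face 132 mm above the table. Origin: centre of the foot's underside, on the barrel axis; z up. A black seal ring of 79 mm diameter lies in the flange face round the mouth, standing 1 mm above it
- flange (a point): centre of the flange's upper face, on the barrel axis, 132 mm above the table; axes as the extruder's. Four threaded holes of 6 mm diameter lie at x = +-58 mm, y = +-34 mm from it, the mouth of 62 mm diameter in the middle
- flange_hole_a (a point): centre of the mouth of the threaded hole at x = +58, y = +34 mm of the flange, in its upper face
- flange_hole_b (a point): centre of the mouth of the threaded hole at x = -58, y = -34 mm of the flange, in its upper face
- strainer (a joint): travel of the brass strainer disc down into the extruder's mouth, in m: 0 = its top stands 9 mm above the flange face, 0.012 = fully home, its top 3 mm below the flange face, on a rigid shoulder. It starts between 0 and 0.005. A tight fit: it takes about 7 N to slide it and it stays where it is left; it cannot tilt or come out
- strainer_top (a point): centre of the top of the strainer disc, on the barrel axis; the disc is 60 mm in diameter, 11 mm thick, brass with small dark perforations, plain in the middle; z up
- nozzle_plate: loose steel plate, 150 (its x) x 100 (its y) x 8 mm, flat on the table, a hollow hexagonal nozzle standing up in its middle; 0.28 to 0.56 kg. Origin: centre of the plate's underside, z up the nozzle. Four through holes of 14 mm diameter at x = +-58 mm, y = +-34 mm. Half-turn symmetric
- nozzle_grip (a point): point on the nozzle's axis, 35 mm above the plate's underside; axes as the plate's. Hexagon 40 mm across flats, one pair of flats (23 mm wide) facing +-y, flats 14 to 50 mm above the underside; below them a round collar of 52 mm diameter (8 to 14 mm), above a round lip of 37 mm (50 to 57 mm)
- plate_hole_a (a point): centre of the plate's through hole at x = +58, y = +34 mm of the plate, at its underside
- plate_hole_b (a point): centre of the plate's through hole at x = -58, y = -34 mm of the plate, at its underside
- screw_dish: bystander: round steel dish, 66 mm in diameter, 18 mm high, with four dark cap screws in it; origin at the centre of its underside
- hex_key: bystander: dark L-shaped hex key, 90 x 26 mm, 6 mm thick, lying flat; origin on the table, in the middle of its long arm
- timer: bystander: green and white round kitchen timer, 63 mm in diameter, 43 mm high; origin at the centre of its underside
- glaze_jar: bystander: white plastic glaze jar with a black ribbed lid, 51 mm in diameter, 60 mm high; origin at the centre of its underside

How it is judged:
By the outcome, as a careful person would: the job done as asked, in the order asked, and still so for the second after the job is handed in, while the arm keeps its last pose, push and grip.
It also fails if it takes over 51 s, if anything falls off the work surface, if the arm or the gripper's body presses on something with over 40 N, if the wrist force passes 120 N, or if a joint passes its speed limit or range.

## Robot

A 6-joint arm with a two-finger parallel gripper is mounted at the origin on a cart in front of the work surface, level with it; the furniture and walls round the work are solid. World frame = base frame: x ahead of the robot, y to its left, z up, the work surface at z = 0. Lengths are in m, angles in degrees, forces in N, time in s.
With the tool pointing down it reaches from about 0.35 to 0.875 m from the base axis. Payload 4.2 kg.
Tool frame: the origin (TCP) lies at the very end of the fingers, on their centre line; the grasp point (between the pads) lies robot.pinch_z behind it (robot.pinch_z is the distance from the TCP to the grasp point, in m); y points along the fingers, z is the direction in which the jaws open and shut, and the axes are right-handed (so a half turn about y gives the same grasp; the last joint's range is limited). The gripper opens to 85 mm and grips with 20 to 120 N. Pads are 22 mm wide; open, the fingers measure 114 mm over their backs; the gripper's body (76 mm by 85 mm) begins 54 mm behind the grasp point. The pads swing forward as they close: fully open they stand 13 mm farther back than shut.
Start: joints at [-56.459, 22.042, 0.453, 0, -68.411, -14.817], TCP at [0.201, -0.592, 0.231] pointing down, gripper open.
Joint ranges: [-179.83, 179.83], [-69.29, 118.12], [-61.27, 80.66], [-181.25, 117.63], [-171.15, -9.14], [-177.46, 177.46]. Speed limits (degrees/s): [159.86, 159.86, 180, 180, 180, 180].

## Interface

Orientations are given as a 3x3 rotation matrix whose columns are the frame's x, y, z axes.
In Python, from plant import sensors, imaging, order, robot gives the robot as it stands.
- The arm moves only by the shell command python3 -m handwheel 'ROWS' [FORCE]. ROWS is JSON, a list of rows, each a list of 5 numbers: the shift along the world's x, y, z in mm, then the turn about the world's z in degrees, then the finger opening in mm, from 0 to 85.4. In form: [[x, y, z, turn, grip], ...]. A call has 1 to 12 rows; each row is the pose to reach, as a shift and turn from the pose commanded when the call began; what a row does not reach only later rows make up. A row lasts 1/8 s, in which the tool goes at most 62.5 mm and 10.7 degrees, less where a joint would pass 70% of its speed; a pose out of reach is approached as far as the arm can. A call with a gripper value outside its range is refused whole. The fingers move at their own pace and stop on an object; FORCE is the grip in N (left out, the last holds). Time passes only in rows, so rows that repeat a pose let the fingers close. It gives the time, the measured TCP pose, the force and the opening at its end, in the units of the state.
- sensors.sense(): the state, without advancing time (a new reading comes with each control period).
- imaging.get_image(name): name is "side" or "top" or "wrist"; returns the picture (384x512x3 uint8, red, green, blue); there is no depth.
- imaging.camera_params(name): a dict with "K" (3x3 intrinsics, pixels), "R" (3x3) and "t" (3): a world point X has camera coordinates R X + t. Camera axes: x right, y down, z forward; pixel columns grow to the right and rows downward; lengths in m; the calibration is good to about 2 mm. A picture is of the moment at which its call begins: read the wrist's pose just before it. camera_params takes no time and is no camera call; for the wrist camera it gives the pose at the moment of the call.
- order.close_job(): hands the job in, once; it reports no verdict.
Trained networks look in the newest picture that a camera, given by its name, has taken for a name from the list of things; names that differ only in an ending like _2 or _b are one class to them, and where a whole thing is asked for, a point or a joint stands for the part that bears it (a point fixed in the world has none). Each returns a list of dicts, best first, with "score" (0 to 1); they miss things now and then, are a little off and sometimes report something else, mostly with a low value. They report only what shows in the picture. A call takes as long as a camera call.
- imaging.silhouettes(label, camera): "mask" (384x512 bool, what is visible of it) and "centre" ([column, row] in pixels, amid what is visible of it).
The state is a dict: "time": time; "q": joint angles; "joint_velocities": joint speeds; "joint_torque": joint torques, N m; "position": TCP position; "tool_rot": TCP orientation; "contact_force": force on the tool from outside, world axes, zero at the start; "moment": the same for the moment, N m; "gripper_width": opening from 0.0 (shut) to 1.0 (fully open).
Only numpy, scipy, OpenCV 4.12 (cv2) and the standard library are available. Lean on these libraries where they do the work, as an engineer would, in place of code of your own. Each camera call takes 0.05 s, during which the arm holds its last target. There are 200 camera calls.

## Working session

There is one attempt and no reset: what is moved stays moved. The work goes in short steps, Python scripts to look and compute and a shell command to move; the robot and the scene stay as the last step left them, time stands still between calls to the robot, and variables do not carry over. Pictures are saved under pics/ and viewed, about 8 in all and at most 12, crops included, and the job is handed in when it is done.

```bash
mkdir -p pics; ls; cat > h.py <<'E'
import numpy as np, cv2
from plant import sensors, imaging, order, robot
def save(n,f,crop=None,s=1):
    im=imaging.get_image(n); o=im
    if crop: o=im[crop[1]:crop[3],crop[0]:crop[2]]
    if s!=1: o=cv2.resize(o,None,fx=s,fy=s,interpolation=cv2.INTER_CUBIC)
    cv2.imwrite('pics/'+f,o[:,:,::-1]); return im
def ray(p,uv,z):
    K,R,t=[np.array(p[k],float) for k in('K','R','t')]
    d=R.T@np.linalg.inv(K)@np.array([uv[0],uv[1],1.]); c=-R.T@t
    return c+d*(z-c[2])/d[2]
def proj(p,X):
    K,R,t=[np.array(p[k],float) for k in('K','R','t')]
    x=(R@np.atleast_2d(X).T).T+t; x=x@K.T; return x[:,:2]/x[:,2:]
E
python3 - <<'E'
from h import *
print(robot.pinch_z,[a for a in dir(robot) if a[0]!='_'])
a=save('top','a.png')
p=imaging.camera_params('top');print(p)
for n,z in [('extruder',.132),('strainer',.138),('nozzle_plate',.008),('screw_dish',.018),('hex_key',.006),('timer',.043),('glaze_jar',.06)]:
    for r in imaging.silhouettes(n,'top')[:2]:
        print(n,r['score'],r['centre'],r['mask'].sum(),ray(p,r['centre'],z).round(4))
b=save('side','b.png')
cv2.imwrite('pics/ab.png',cv2.resize(np.vstack([a,b]),(512,768))[:,:,::-1])
print(sensors.sense())
E
```

```text
pics
0.0187 ['MotionError', 'pinch_z']
{'K': array([[490.64088123,   0.        , 254.57356192],
       [  0.        , 490.64088123, 191.18391497],
       [  0.        ,   0.        ,   1.        ]]), 'R': array([[ 3.39165866e-03, -9.99994233e-01,  1.74385722e-04],
       [-9.97151497e-01, -3.39515675e-03, -7.53482953e-02],
       [ 7.53484529e-02,  8.16667142e-05, -9.97157261e-01]]), 't': array([0.05866954, 0.53975636, 1.28775631])}
extruder 0.79 [292.4, 206.5] 2596 [ 0.4941 -0.0316  0.132 ]
strainer 0.92 [289.9, 203.1] 503 [ 0.502  -0.0251  0.138 ]
nozzle_plate 0.72 [195.7, 183.1] 2067 [0.5618 0.2192 0.008 ]
nozzle_plate 0.57 [262.2, 128.0] 369 [0.7128 0.0404 0.008 ]
screw_dish 0.81 [214.0, 264.9] 462 [0.3441 0.167  0.018 ]
screw_dish 0.39 [196.5, 184.0] 2053 [0.5585 0.2158 0.018 ]
timer 0.67 [196.8, 185.5] 1823 [0.5523 0.212  0.043 ]
timer 0.64 [348.8, 137.6] 420 [ 0.6806 -0.1879  0.043 ]
glaze_jar 0.77 [262.2, 127.5] 333 [0.7034 0.0412 0.06  ]
{'time': 0.45, 'q': array([-5.64580062e+01,  2.20456377e+01,  4.47988510e-01, -1.74395261e-03,
       -6.84093256e+01, -1.48174742e+01]), 'joint_velocities': array([-0.02526445,  0.00673388, -0.00869119,  0.03076595, -0.00068416,
       -0.00193681]), 'joint_torque': array([ 1.78774685e-04, -3.91628194e+01,  1.88386542e+01,  4.18587461e+00,
       -1.05115712e-03, -1.17120769e-05]), 'position': array([ 0.20065546, -0.59186549,  0.23123407]), 'tool_rot': array([[ 9.47076581e-01, -4.36744227e-05, -3.21007707e-01],
       [ 3.21007710e-01,  1.17100953e-04,  9.47076574e-01],
       [-3.77271420e-06, -9.99999992e-01,  1.24923397e-04]]), 'contact_force': array([-0.34027828, -0.23706132,  0.27844758]), 'moment': array([ 0.01236493, -0.04501226,  0.03525117]), 'gripper_width': 1.0014909624243211}
```

View pics/a.png

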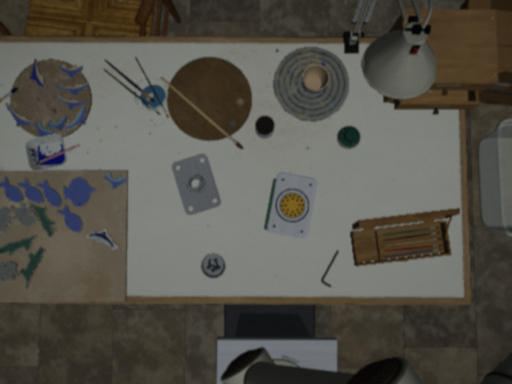

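View pics/b.png

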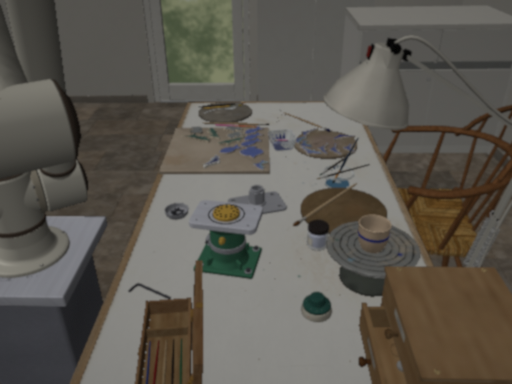

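```bash
python3 - <<'E'
from h import *
imaging.get_image('top');p=imaging.camera_params('top')
for n,z in [('extruder',.132),('nozzle_plate',.008)]:
    r=imaging.silhouettes(n,'top')[0]
    m=r['mask'].astype(np.uint8); c=max(cv2.findContours(m,0,1)[0],key=cv2.contourArea).reshape(-1,2)
    w=np.array([ray(p,u,z)[:2] for u in c],np.float32)*1000
    print(n,cv2.minAreaRect(w))
s=sensors.sense();w=imaging.camera_params('wrist')
R=np.array(w['R']);c=-R.T@np.array(w['t']);T=s['tool_rot']
print('cam in tool',T.T@(c-s['position']),'axes in tool',(T.T@R.T).round(3),w['K'][0])
E
python3 -m handwheel '[[30,50,60,0,85],[60,112,120,0,85],[90,168,160,0,85],[120,224,160,0,85],[150,280,160,0,85],[180,336,160,0,85],[210,392,160,0,85],[240,448,160,0,85],[260,504,160,0,85],[280,560,160,0,85],[280,560,160,0,85],[280,560,160,0,85]]'
```

```text
extruder ((497.5224609375, -27.65655517578125), (109.52070617675781, 150.0570526123047), 79.203857421875)
nozzle_plate ((556.961181640625, 218.4989471435547), (153.7285919189453, 102.63529205322266), 19.69467544555664)
cam in tool [-7.14002537e-02 -1.42427930e-01 -9.86346671e-05] axes in tool [[-0.001  0.96   0.282]
 [ 0.    -0.282  0.96 ]
 [ 1.     0.001 -0.   ]] [338.94733395   0.         253.40097797]
time: 2.1
position: [0.4815, -0.029, 0.3907]
tool_rot: [[0.945, -0.001, -0.326], [0.326, 0.0, 0.945], [-0.001, -1.0, 0.0]]
contact_force: [0.4, -0.2, -1.5]
gripper_width: 0.995
```

```bash
python3 -m handwheel '[[0,0,-50,0,0],[-20,-5,-100,0,0],[-20,-5,-130,0,0],[-20,-5,-130,0,0],[-20,-5,-130,0,0],[-20,-5,-130,0,0]]'; python3 - <<'E'
from h import *
print(sensors.sense()['contact_force'],sensors.sense()['gripper_width'])
save('wrist','c.png',s=1.5)
p=imaging.camera_params('wrist')
for r in imaging.silhouettes('strainer','wrist')[:2]:
  m=r['mask'].astype(np.uint8); c=max(cv2.findContours(m,0,1)[0],key=cv2.contourArea)
  print(r['score'],cv2.fitEllipse(c), [ray(p,cv2.fitEllipse(c)[0],z).round(4) for z in(.138,.132)])
E
```

```text
time: 2.85
position: [0.4617, -0.0369, 0.263]
tool_rot: [[0.947, 0.003, -0.321], [0.321, 0.001, 0.947], [0.003, -1.0, -0.001]]
contact_force: [-0.3, 0.4, -0.2]
gripper_width: 0.004
[-0.25346498  0.37058707 -0.22229131] 0.004487744945567261
0.64 ((244.8644256591797, 223.38011169433594), (56.781227111816406, 72.32972717285156), 83.17532348632812) [array([ 0.4922, -0.0343,  0.138 ]), array([ 0.4944, -0.0337,  0.132 ])]
```

View pics/c.png

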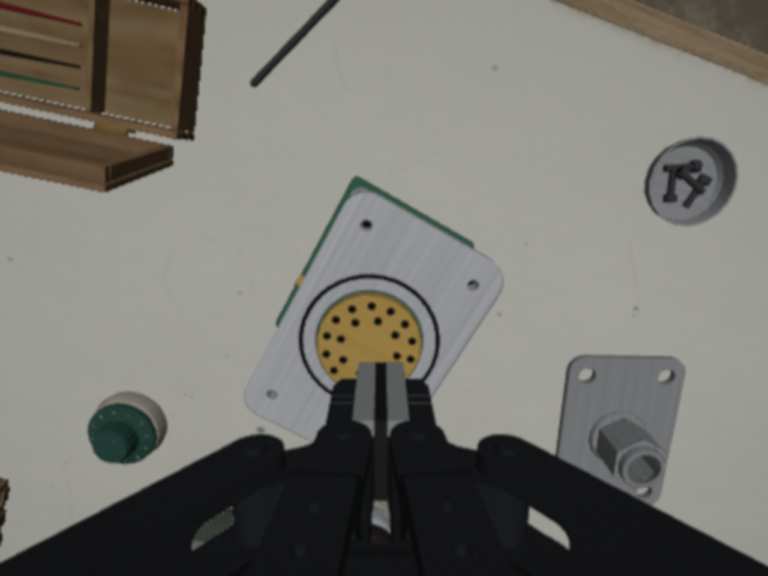

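```bash
cat >> h.py <<'E'
from scipy.optimize import least_squares
LH=np.array([[58,34],[58,-34],[-58,34],[-58,-34.]])/1000
def blob(im,uv,r=7,dark=True):
    g=cv2.cvtColor(im,cv2.COLOR_RGB2GRAY).astype(float)
    x,y=int(round(uv[0])),int(round(uv[1])); w=g[y-r:y+r+1,x-r:x+r+1]
    d=np.median(w)-w if dark else w-np.median(w)
    d=np.clip(d-.35*d.max(),0,None); yy,xx=np.mgrid[y-r:y+r+1,x-r:x+r+1]
    return np.array([(d*xx).sum(),(d*yy).sum()])/d.sum()
def pts(x,y,a,z,L=LH):
    c,s=np.cos(a),np.sin(a); return np.c_[L@np.array([[c,s],[-s,c]])+[x,y],np.full(len(L),z)]
def fit(p,obs,z,x0):
    """obs: pixel list; assigned to nearest hole. pose x,y,yaw"""
    obs=np.array(obs)
    P=proj(p,pts(*x0,z)); i=[np.argmin(np.linalg.norm(P-o,axis=1)) for o in obs]
    r=least_squares(lambda v:(proj(p,pts(*v,z,LH[i]))-obs).ravel(),x0,x_scale=[.01,.01,.1])
    return r.x,r.fun.reshape(-1,2),i
E
python3 - <<'E'
from h import *
im=cv2.imread('pics/c.png')[:,:,::-1]; im=cv2.resize(im,(512,384),interpolation=cv2.INTER_AREA)
p=imaging.camera_params('wrist')
f=lambda l,r:[blob(im,np.array(u)/1.5,r) for u in l]
for nm,l,z,x0,r in [('ext',[(367,224),(473,285),(272,394)],.132,(.4975,-.0277,np.radians(-10.8)),6)]:
    o=f(l,r);v,e,i=fit(p,o,z,x0);print(nm,np.round(o,1).tolist(),v,np.degrees(v[2]),e.round(2).tolist(),i)
E
```

```text
ext [[243.9, 149.1], [314.9, 188.7], [180.2, 262.1]] [ 0.49682719 -0.03222655 -0.18836405] -10.792465024234541 [[-0.25, -0.39], [0.15, 0.36], [0.12, 0.07]] [np.int64(3), np.int64(2), np.int64(1)]
```

```bash
python3 -m handwheel '[[20,3,-30,0,0],[35,5,-60,0,0],[35,5,-90,0,0],[35,5,-108,0,0],[35,5,-112,0,0],[35,5,-112,0,0],[35,5,-112,0,0]]'; python3 -m handwheel '[[0,0,-2,0,0],[0,0,-4,0,0],[0,0,-6,0,0],[0,0,-8,0,0],[0,0,-8,0,0],[0,0,-8,0,0]]'
```

```text
time: 3.82
position: [0.4964, -0.0317, 0.1504]
tool_rot: [[0.947, 0.002, -0.321], [0.321, 0.0, 0.947], [0.002, -1.0, -0.0]]
contact_force: [0.2, -1.1, 0.0]
gripper_width: 0.001
time: 4.58
position: [0.4957, -0.0319, 0.1413]
tool_rot: [[0.947, -0.0, -0.321], [0.321, -0.0, 0.947], [-0.0, -1.0, -0.0]]
contact_force: [-0.1, -0.2, 0.4]
gripper_width: 0.002
```

```bash
python3 -m handwheel '[[0,0,-1,0,0],[0,0,-2,0,0],[0,0,-3,0,0],[0,0,-4,0,0],[0,0,-5,0,0],[0,0,-6,0,0],[0,0,-6,0,0]]';python3 -m handwheel '[[0,0,-1,0,0],[0,0,-2,0,0],[0,0,-3,0,0],[0,0,-4,0,0],[0,0,-4,0,0]]'
```

```text
time: 5.45
position: [0.4957, -0.0319, 0.1361]
tool_rot: [[0.947, 0.0, -0.321], [0.321, -0.0, 0.947], [0.0, -1.0, -0.0]]
contact_force: [-2.4, 0.9, 5.9]
gripper_width: 0.001
time: 6.08
position: [0.4957, -0.0319, 0.1321]
tool_rot: [[0.947, 0.0, -0.321], [0.321, -0.0, 0.947], [0.0, -1.0, -0.0]]
contact_force: [-1.9, 0.5, 5.1]
gripper_width: 0.0
```

```bash
python3 -m handwheel '[[0,0,-1,0,0],[0,0,-2,0,0],[0,0,-2,0,0]]';python3 -m handwheel '[[0,0,-0.5,0,0],[0,0,-1,0,0],[0,0,-1,0,0]]';python3 -m handwheel '[[0,0,-0.3,0,0],[0,0,-0.6,0,0],[0,0,-0.6,0,0]]'
```

```text
time: 6.45
position: [0.4957, -0.0319, 0.1301]
tool_rot: [[0.947, 0.0, -0.321], [0.321, -0.0, 0.947], [0.0, -1.0, -0.0]]
contact_force: [-1.4, 0.5, 4.8]
gripper_width: -0.0
time: 6.82
position: [0.4957, -0.0319, 0.1292]
tool_rot: [[0.947, 0.0, -0.321], [0.321, -0.0, 0.947], [0.0, -1.0, -0.0]]
contact_force: [-3.1, 0.9, 5.5]
gripper_width: 0.003
time: 7.2
position: [0.4957, -0.0319, 0.1291]
tool_rot: [[0.947, 0.001, -0.322], [0.322, -0.0, 0.947], [0.0, -1.0, -0.0]]
contact_force: [-3.5, 0.8, 9.1]
gripper_width: -0.003
```

```bash
python3 -m handwheel '[[0,0,-0.3,0,0],[0,0,-0.6,0,0],[0,0,-0.6,0,0]]';python3 -m handwheel '[[0,0,-0.5,0,0],[0,0,-1,0,0],[0,0,-1,0,0]]'
```

```text
time: 7.58
position: [0.4957, -0.0319, 0.129]
tool_rot: [[0.947, 0.001, -0.322], [0.322, -0.0, 0.947], [0.001, -1.0, -0.001]]
contact_force: [-4.7, 0.4, 11.6]
gripper_width: 0.0
time: 7.95
position: [0.4958, -0.0319, 0.129]
tool_rot: [[0.947, 0.001, -0.322], [0.322, -0.001, 0.947], [0.001, -1.0, -0.001]]
contact_force: [-6.3, 2.4, 17.0]
gripper_width: -0.002
```

```bash
python3 -m handwheel '[[0,0,10,0,0],[0,0,50,0,0],[0,0,110,0,0],[50,30,160,0,0],[100,60,170,0,0],[150,100,170,0,0],[150,110,170,0,0],[150,110,170,0,0],[150,110,170,0,0]]'; python3 - <<'E'
from h import *
s=sensors.sense();print(s['position'],s['contact_force'])
p=imaging.camera_params('wrist')
im=save('wrist','d.png',s=1.5)
print('ext px',proj(p,pts(.4968,-.0322,-.188,.132)).round(1).tolist())
print('plate px',proj(p,pts(.557,.2185,np.radians(19.7),.008)).round(1).tolist())
E
```

```text
time: 9.07
position: [0.6448, 0.0774, 0.2963]
tool_rot: [[0.947, -0.0, -0.321], [0.321, -0.0, 0.947], [-0.0, -1.0, -0.0]]
contact_force: [0.3, 0.1, 0.2]
gripper_width: 0.002
[0.64476719 0.07740004 0.29631926] [0.3346296  0.08184625 0.22400198]
ext px [[187.8, 52.7], [112.6, 8.1], [256.3, -91.8], [174.9, -147.1]]
plate px [[405.6, 171.7], [353.0, 172.5], [416.2, 76.7], [359.4, 77.7]]
```

View pics/d.png

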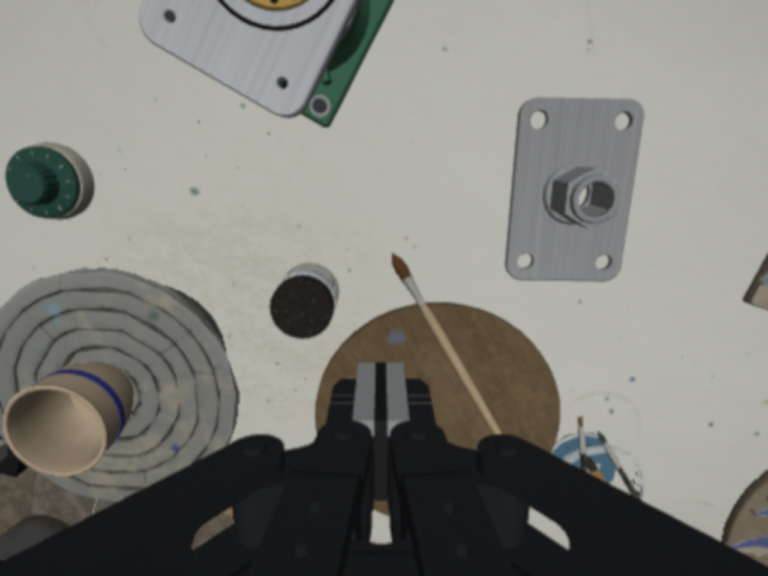

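```bash
python3 - <<'E'
from h import *
im=imaging.get_image('wrist');p=imaging.camera_params('wrist')
o=[blob(im,np.array(u)/1.5,8,False) for u in [(539,119),(623,120),(525,261),(603,262)]]
v,e,i=fit(p,o,.004,(.557,.2185,np.radians(19.7)));print('plate',np.round(o,1).tolist(),v,np.degrees(v[2]),e.round(2).tolist(),i)
o=[blob(im,np.array(u)/1.5,6) for u in [(169,16),(282,83)]]
v2,e,i=fit(p,o,.132,(.4968,-.0322,-.188));print('ext',np.round(o,1).tolist(),v2,np.degrees(v2[2]),e.round(2).tolist(),i)
E
```

```text
plate [[358.0, 79.6], [413.9, 80.5], [348.9, 173.0], [400.6, 173.8]] [0.56086207 0.21733055 0.31072547] 17.80325808301224 [[0.0, -0.1], [-0.02, -0.06], [-0.02, 0.07], [0.04, 0.12]] [np.int64(3), np.int64(2), np.int64(1), np.int64(0)]
ext [[113.3, 10.5], [188.4, 55.0]] [ 0.49846545 -0.03148198 -0.18925944] -10.843767397914219 [[0.07, 0.03], [-0.07, -0.03]] [np.int64(1), np.int64(0)]
```

```bash
python3 -m handwheel '[[-30,50,-20,0,85],[-60,100,-60,-0.9,85],[-84,140,-100,-0.9,85],[-84,140,-150,-0.9,85],[-84,140,-190,-0.9,85],[-84,140,-200,-0.9,85],[-84,140,-200,-0.9,85],[-84,140,-200,-0.9,85]]'
python3 - <<'E'
from h import *
save('wrist','e.png',s=1.5)
E
```

```text
time: 10.18
position: [0.563, 0.2185, 0.0985]
tool_rot: [[0.952, 0.004, -0.306], [0.306, 0.002, 0.952], [0.004, -1.0, 0.001]]
contact_force: [-0.3, 0.1, -0.0]
gripper_width: 0.993
```

View pics/e.png

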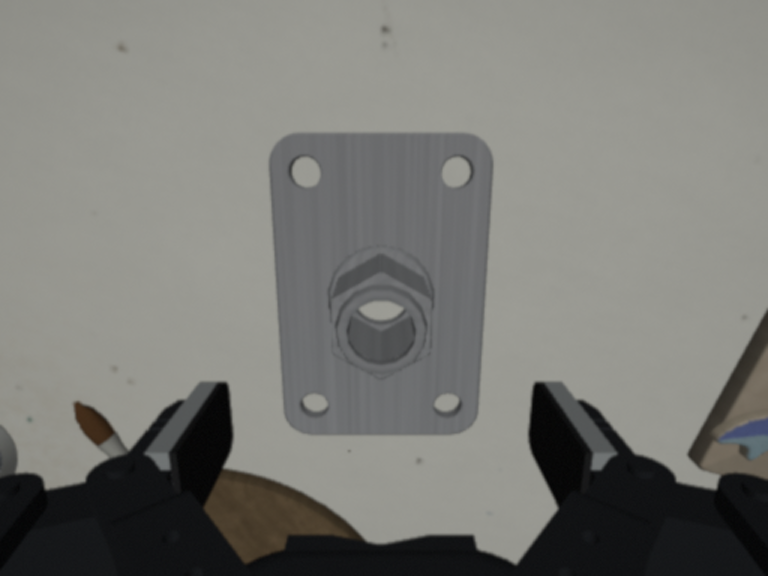

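```bash
python3 - <<'E'
from h import *
s=sensors.sense();im=imaging.get_image('wrist');p=imaging.camera_params('wrist')
o=[blob(im,np.array(u)/1.5,13,False) for u in [(305,171),(456,171),(315,403),(447,403)]]
v,e,i=fit(p,o,.004,(.561,.2173,np.radians(17.8)))
print('plate',v,np.degrees(v[2]),e.round(2).tolist(),i)
c=ray(p,proj(p,[[*v[:2],.004]])[0],.004)
print(s['position'],np.degrees(np.arctan2(s['tool_rot'][1,2],s['tool_rot'][0,2])),(v[:2]-s['position'][:2])*1000)
E
```

```text
plate [0.56026555 0.21766089 0.3109845 ] 17.818099620728436 [[-0.4, -0.28], [0.34, -0.09], [-0.15, 0.26], [0.21, 0.27]] [np.int64(3), np.int64(2), np.int64(1), np.int64(0)]
[0.56292236 0.21848587 0.09835217] 107.80733210361308 [-2.65681819 -0.82498277]
```

```bash
python3 -m handwheel '[[-1.5,-0.5,-30,0,85],[-1.5,-0.5,-60,0,85],[-1.5,-0.5,-75,0,85],[-1.5,-0.5,-76,0,85],[-1.5,-0.5,-76,0,85],[-1.5,-0.5,-76,0,85]]' && python3 -m handwheel '[[0,0,0,0,60],[0,0,0,0,45],[0,0,0,0,35],[0,0,0,0,35],[0,0,0,0,35],[0,0,0,0,30],[0,0,0,0,30],[0,0,0,0,30]]' 80
```

```text
time: 11.02
position: [0.5609, 0.2181, 0.0213]
tool_rot: [[0.952, 0.002, -0.306], [0.306, 0.001, 0.952], [0.002, -1.0, 0.001]]
contact_force: [-0.8, -0.1, -0.7]
gripper_width: 0.995
time: 12.02
position: [0.5605, 0.218, 0.0206]
tool_rot: [[0.952, 0.001, -0.306], [0.306, 0.001, 0.952], [0.001, -1.0, 0.0]]
contact_force: [-1.0, 1.5, 5.2]
gripper_width: 0.455
```

```bash
python3 -m handwheel '[[0,0,0,0,0],[0,0,5,0,0],[0,0,15,0,0],[0,0,40,0,0],[0,0,80,0,0],[0,0,120,0,0],[0,0,160,0,0],[0,0,190,0,0],[0,0,200,0,0],[0,0,200,0,0],[0,0,200,0,0],[0,0,200,0,0]]' 110
python3 - <<'E'
from h import *
save('wrist','f.png')
E
```

```text
time: 13.52
position: [0.5596, 0.2172, 0.2184]
tool_rot: [[0.952, -0.003, -0.306], [0.306, -0.002, 0.952], [-0.003, -1.0, -0.001]]
contact_force: [0.1, -0.4, -4.3]
gripper_width: 0.453
```

View pics/f.png

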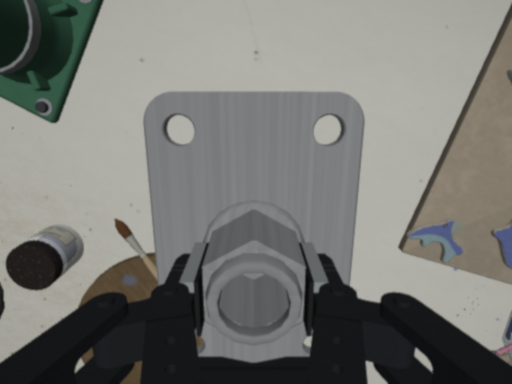

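```bash
python3 -m handwheel '[[-5,-20,0,-2,0],[-14,-55,0,-6,0],[-25,-100,0,-11,0],[-36,-145,0,-16,0],[-47,-190,0,-21,0],[-56,-225,0,-26,0],[-60,-243,0,-28,0],[-62,-249,0,-28.6,0],[-62,-249,-10,-28.6,0],[-62,-249,-20,-28.6,0],[-62,-249,-20,-28.6,0],[-62,-249,-20,-28.6,0]]'
python3 - <<'E'
from h import *
save('wrist','g.png',s=1.5)
p=imaging.camera_params('wrist')
print(proj(p,pts(.4975,-.032,-.189,.132)).round(1).tolist())
E
```

```text
time: 15.08
position: [0.4984, -0.031, 0.2]
tool_rot: [[0.983, -0.0, 0.186], [-0.186, -0.0, 0.983], [-0.0, -1.0, -0.0]]
contact_force: [-0.4, 0.7, -4.3]
gripper_width: 0.449
[[299.9, 288.8], [203.2, 288.5], [307.8, 119.8], [195.7, 119.6]]
```

View pics/g.png

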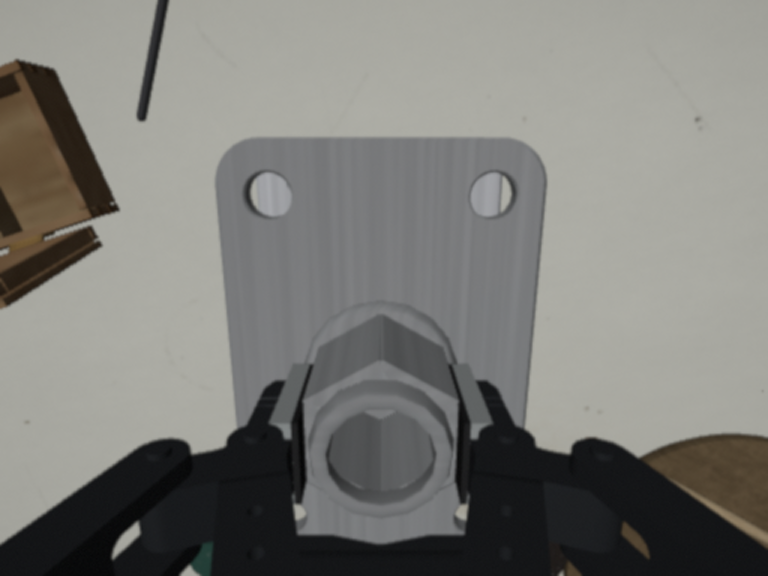

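```bash
cat >> h.py <<'E'
def platepose(p,a,b,ztop):
    # a,b: pixels of the two visible -x holes (left=-y, right=+y), top rims
    A,B=ray(p,a,ztop),ray(p,b,ztop); d=(B-A)[:2]; y=d/np.linalg.norm(d); x=np.array([y[1],-y[0]])
    return (A+B)[:2]/2+.058*x, np.degrees(np.arctan2(x[1],x[0])), np.linalg.norm(d)
E
python3 - <<'E'
from h import *
p=imaging.camera_params('wrist');im=imaging.get_image('wrist')
s=sensors.sense()
for zt in (.1855,.1875,.1895): print(zt,platepose(p,(180,129.3),(327.3,129.3),zt))
print(s['position'],np.degrees(np.arctan2(s['tool_rot'][1,0],s['tool_rot'][0,0])))
# front edge: nearest plate edge row ~138/1.5
print('edge->center x', [ray(p,(253.5,138/1.5),z).round(4) for z in (.1875,)])
E
```

```text
0.1855 (array([ 0.49878844, -0.03090439]), np.float64(-10.69013269558202), np.float64(0.0671826000167156))
0.1875 (array([ 0.49861721, -0.03087175]), np.float64(-10.69013269558205), np.float64(0.0663274143726021))
0.1895 (array([ 0.49844598, -0.03083912]), np.float64(-10.690132695582037), np.float64(0.06547222872848858))
[ 0.49851926 -0.03108393  0.20035927] -10.739472206302544
edge->center x [array([ 0.4259, -0.0172,  0.1875])]
```

```bash
python3 - <<'E'
from h import *
p=imaging.camera_params('wrist');im=imaging.get_image('wrist')
g=cv2.GaussianBlur(cv2.cvtColor(im,cv2.COLOR_RGB2GRAY),(3,3),0).astype(float)
def edge(r,lo,hi):
    d=np.abs(np.gradient(g[r]))[lo:hi]; k=d.argmax(); k=min(max(k,1),len(d)-2)
    a,b,c=d[k-1:k+2]; return lo+k+.5*(a-c)/(a-2*b+c+1e-9)
for r in (125,140,160,180,200,220,240,260,275):
    l,rr=edge(r,130,175),edge(r,335,375)
    print(r,round(l,1),round(rr,1),[round(1000*np.linalg.norm(ray(p,(l,r),z)-ray(p,(rr,r),z)),1) for z in(.1835,.1875)])
for box in ((155,105,205,155),(302,105,352,155)):
    x0,y0,x1,y1=box; w=g[y0:y1,x0:x1]; print(np.round(w[25,::2]).astype(int).tolist())
c=g[80:110,230:280].mean(1); print(np.round(c).astype(int).tolist())
E
```

```text
125 166.8 340.0 [np.float64(79.8), np.float64(77.8)]
140 171.4 362.8 [np.float64(89.3), np.float64(87.0)]
160 146.2 361.0 [np.float64(101.8), np.float64(99.3)]
180 147.9 359.2 [np.float64(101.9), np.float64(99.3)]
200 149.7 357.3 [np.float64(101.9), np.float64(99.3)]
220 151.5 355.5 [np.float64(101.9), np.float64(99.3)]
240 153.3 353.6 [np.float64(101.8), np.float64(99.3)]
260 171.1 351.9 [np.float64(93.6), np.float64(91.3)]
275 167.9 338.9 [np.float64(89.8), np.float64(87.5)]
[122, 120, 118, 103, 65, 53, 122, 168, 164, 158, 161, 162, 166, 161, 156, 157, 161, 160, 157, 148, 126, 122, 122, 123, 123]
[124, 124, 123, 123, 123, 117, 143, 156, 153, 152, 156, 160, 160, 159, 154, 138, 149, 170, 169, 133, 75, 94, 120, 127, 127]
[171, 171, 171, 171, 171, 171, 171, 171, 171, 169, 162, 147, 132, 124, 122, 122, 122, 122, 122, 122, 122, 122, 122, 122, 122, 122, 122, 122, 122, 122]
```

```bash
python3 -m handwheel '[[0,0,-4,0,0],[-0.5,-0.4,-10,0,0],[-1,-0.8,-17,0,0],[-1,-0.8,-24,0,0],[-1,-0.8,-29,0,0],[-1,-0.8,-33,0,0],[-1,-0.8,-35,0,0],[-1,-0.8,-36.5,0,0],[-1,-0.8,-36.5,0,0],[-1,-0.8,-36.5,0,0],[-1,-0.8,-36.5,0,0],[-1,-0.8,-36.5,0,0]]'
python3 - <<'E'
from h import *
a=save('wrist','h.png'); p=imaging.camera_params('wrist')
print(proj(p,pts(.4975,-.032,-.189,.132)).round(1).tolist())
t=save('top','i.png');s=save('side','j.png')
pt=imaging.camera_params('top');ps=imaging.camera_params('side')
print(proj(pt,pts(.4975,-.032,-.189,.132)).round(1).tolist(),proj(ps,pts(.4975,-.032,-.189,.132)).round(1).tolist())
def cr(im,c,r,n): return cv2.resize(im[c[1]-r:c[1]+r,c[0]-r:c[0]+r],(n,n),interpolation=cv2.INTER_CUBIC)
w=cv2.resize(a[90:170,140:370],(760,264),interpolation=cv2.INTER_CUBIC)
b=np.hstack([cr(t,(290,205),45,330),cr(s,(228,225),55,330)])
b=cv2.copyMakeBorder(b,0,0,0,100,0)
cv2.imwrite('pics/k.png',np.vstack([w,b])[:,:,::-1])
E
```

```text
time: 16.73
position: [0.4972, -0.0322, 0.1637]
tool_rot: [[0.982, 0.0, 0.187], [-0.187, 0.0, 0.982], [0.0, -1.0, 0.0]]
contact_force: [-0.3, -0.4, -4.5]
gripper_width: 0.45
[[310.2, 323.3], [197.1, 323.1], [321.5, 126.6], [186.6, 126.3]]
[[283.3, 179.1], [310.6, 184.4], [274.3, 225.9], [301.9, 231.3]] [[254.9, 208.8], [248.2, 225.5], [205.6, 203.5], [196.4, 219.6]]
```

View pics/k.png

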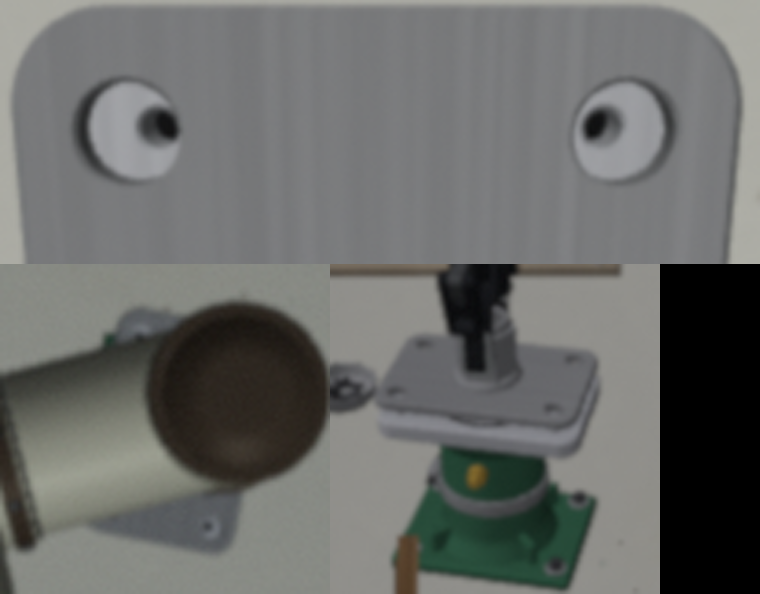

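```bash
python3 - <<'E'
from h import *
p=imaging.camera_params('wrist')
f=lambda u,v:(140+(u+.5)/3.304-.5,90+(v+.5)/3.304-.5)
print('px',f(158,126),f(602,126))
for z in(.130,.132): print('thr',platepose(p,f(158,126),f(602,126),z))
for z in(.1498,.151): print('plt',platepose(p,f(128,130),f(624,130),z))
im=imaging.get_image('wrist');g=cv2.GaussianBlur(cv2.cvtColor(im,cv2.COLOR_RGB2GRAY),(3,3),0).astype(float)
def edge(r,lo,hi):
    d=np.abs(np.gradient(g[r]))[lo:hi]; k=d.argmax(); k=min(max(k,1),len(d)-2)
    a,b,c=d[k-1:k+2]; return lo+k+.5*(a-c)/(a-2*b+c+1e-9)
for r in (165,190,215,240):
    l,rr=edge(r,130,165),edge(r,345,375)
    print(r,[round(1000*np.linalg.norm(ray(p,(l,r),z)-ray(p,(rr,r),z)),1) for z in(.149,.151)])
E
```

```text
px (187.4721549636804, 127.78692493946733) (321.8547215496368, 127.78692493946733)
thr (array([ 0.49836627, -0.03175686]), np.float64(-10.740291381751673), np.float64(0.0685951933577511))
thr (array([ 0.49820314, -0.03173173]), np.float64(-10.74029138175169), np.float64(0.06781599591145432))
plt (array([ 0.49717891, -0.03214844]), np.float64(-10.740138755899318), np.float64(0.06807911616990331))
plt (array([ 0.49707775, -0.03212844]), np.float64(-10.740138755899302), np.float64(0.06755632298976995))
165 [np.float64(100.4), np.float64(99.1)]
190 [np.float64(100.5), np.float64(99.2)]
215 [np.float64(100.5), np.float64(99.2)]
240 [np.float64(100.4), np.float64(99.1)]
```

```bash
python3 -m handwheel '[[0.5,0.2,0.2,0,0],[1,0.4,0.4,0,0],[1,0.4,0.4,0,0],[1,0.4,0.4,0,0],[1,0.4,0.4,0,0],[1,0.4,0.4,0,0],[1,0.4,0.4,0,0],[1,0.4,0.4,0,0]]'
python3 - <<'E'
from h import *
a=save('wrist','l.png');t=imaging.get_image('top')
w=cv2.resize(a[90:170,140:370],(760,264),interpolation=cv2.INTER_CUBIC)
b=cv2.resize(t[160:250,245:335],(330,330),interpolation=cv2.INTER_CUBIC)
b=np.hstack([b,cv2.resize(a,(430,330))])
cv2.imwrite('pics/m.png',np.vstack([w,b])[:,:,::-1])
p=imaging.camera_params('top');print([(proj(p,pts(.4982,-.0317,-.1875,z))).round(1).tolist() for z in(.132,.146)])
E
```

```text
time: 17.92
position: [0.4981, -0.0318, 0.164]
tool_rot: [[0.982, -0.0, 0.187], [-0.187, 0.0, 0.982], [-0.0, -1.0, -0.0]]
contact_force: [0.2, -1.2, -4.8]
gripper_width: 0.452
[[[283.1, 178.9], [310.5, 184.1], [274.2, 225.6], [301.8, 230.9]], [[283.4, 178.3], [311.1, 183.6], [274.5, 225.6], [302.4, 231.0]]]
```

View pics/m.png

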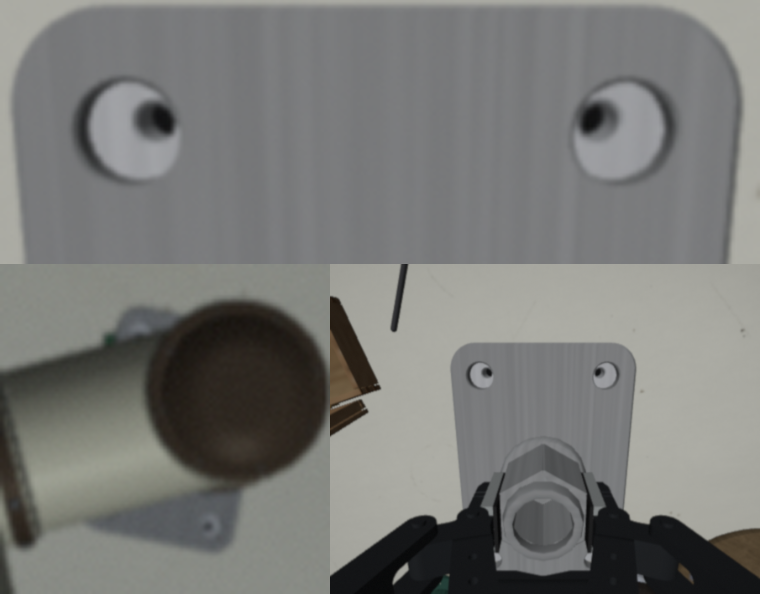

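```bash
python3 - <<'E'
from h import *
s=sensors.sense();print(s['time'],np.abs(s['joint_velocities']).max(),s['contact_force'])
print(order.close_job())
E
```

```text
18.025 0.11585729253013322 [ 0.26269395 -1.08289323 -4.01087794]
the job is handed in; nothing more can be done
None
```

I pushed the strainer home and handed the job in with the nozzle plate held level over the flange. The clock read 18 s of the 51 s allowed.

**Strainer:** I pushed it down in small steps. It slid at about 5–6 N, then stopped with the fingertip at z = 0.129 m, which is 3 mm below the flange face. Going on pushing to about 17 N did not move it further.

**Nozzle plate:** I picked it up by the hexagon's flats with the grip set to 110 N and carried it over well clear of the extruder.
- **Level:** in the wrist view, the plate's width stayed constant along its length, so there is no measurable tilt front to back. I had no such measurement for sideways tilt.
- **Height:** its underside is about 10 mm above the flange, about 9 mm clear of the seal ring.
- **Contact:** the wrist force showed only the plate's weight, about 4–5 N, with no sign that it touched the extruder.

**Hole alignment:** the allowance is 4 mm, and the last measured offset of about 1.2 mm was then corrected.
- **Two holes near the robot:** the last wrist view shows both threaded holes. They look off-centre there, towards the middle of the plate; I put that down to the viewing angle and did not measure again after the correction.
- **Checked from above:** the top camera shows one of those two with the threaded hole in the middle of the plate hole.
- **Two far holes:** the arm and gripper hid these, so I only know they line up from the plate and flange positions I measured.

The two early wrist measurements of the extruder differed by about 1.7 mm, so I aligned to the threaded holes seen through the plate instead. I never moved the screw dish, hex key, timer or glaze jar, though I did not check them again at the end.

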